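# Check the pump's mushroom stop and reset the pump

## Robot

A 6-joint arm with a two-finger parallel gripper is mounted at the origin on the work surface. World frame = base frame: x ahead of the robot, y to its left, z up, the work surface at z = 0. Lengths are in mm, angles in rad, forces in N, time in s.
With the tool pointing down it reaches from about 350 to 975 mm from the base axis. Payload 7.1 kg.
Tool frame: the origin (TCP) lies at the very end of the fingers, on their centre line; the grasp point (between the pads) lies 19 mm behind it; x points along the fingers, z is the direction in which the jaws open and shut, and the axes are right-handed (so a half turn about x gives the same grasp; the last joint's range is limited). The gripper opens to 88 mm and grips with 3 to 60 N. Pads are 20 mm wide; open, the fingers measure 115 mm over their backs; the gripper's body (75 mm by 178 mm) begins 61 mm behind the grasp point.
Start: joints at [-1.323, 0.423, 1.63, -0, 1.089, -0.019], TCP at [164.797, -602.865, 222.675] pointing down, gripper open.
Joint ranges: [-3, 3], [-0.9, 2.11], [0.09, 2.58], [-1.31, 4.45], [0.11, 2.69], [-2.54, 2.54]. Speed limits (rad/s): [2.39, 2.39, 3.01, 3.14, 3.14, 3.14].

## Interface

Orientations are given as a rotation vector (axis times angle).
In Python, from workcell import * gives the robot as it stands.
- The arm moves only by the shell command python3 -m crank 'ROWS'. ROWS is JSON, a list of rows, each a list of 3 entries, a list of its own where there are three numbers: the shift along the tool's x, y, z in cm, then the turn, a rotation vector about the tool's x, y, z in degrees, then the finger opening in cm, from 0 to 8.78. In form: [[[dx, dy, dz], [rx, ry, rz], claw], ...]. A call has 1 to 5 rows; each row shifts and turns the commanded pose from where the row before left it, along the tool's axes as they then stand; what a row does not reach is not made up. A row lasts 1/8 s, in which the tool goes at most 62.5 mm and 10.7 degrees, less where a joint would pass 70% of its speed; a pose out of reach is approached as far as the arm can. A call with a gripper value outside its range is refused whole. The fingers move at their own pace and stop on an object; the grip force is fixed at half the most. Time passes only in rows, so rows that do not move let the fingers close. It gives the time, the measured TCP pose, the force and the opening at its end, in the units of the state.
- get_obs(): the state, without advancing time (a new reading comes with each control period).
- get_image(name): name is "scene" or "top"; returns a dict with "pixels" (420x560x3 uint8, red, green, blue), "mtx" (3x3 intrinsics, pixels), "D" ([k1, k2, p1, p2, k3] as OpenCV has them; the pictures are not rectified), "view" (4x4, takes a point from world to camera coordinates). Camera axes: x right, y down, z forward; pixel columns grow to the right and rows downward; lengths in mm; the calibration is good to about 2 mm. A picture is of the moment at which its call begins. There is no depth.
- close_job(): hands the job in, once; it reports no verdict.
The state is a dict: "t": time; "qpos": joint angles; "qvel": joint speeds; "joint_torque": joint torques, N m; "ee_pos": TCP position; "orientation": TCP orientation; "ft_force": force on the tool from outside, world axes, zero at the start; "moment": the same for the moment, N m; "width": finger opening in mm.
Only numpy, scipy, OpenCV 4.12 (cv2) and the standard library are available. Lean on these libraries where they do the work, as an engineer would, in place of code of your own. Each camera call takes 0.05 s, during which the arm holds its last target.

## Task

Check the pump's stop: with closed fingers press the winged mushroom button fully in so that it latches, and take the fingers off it. Then, without gripping it, push one of its wings with the fingertips to twist it clockwise (seen from above) until it pops out again, let it turn back, and finally press the round reset button on the pump unit fully down and let go. Do not pinch or strike the mushroom, do not press reset while the stop is latched, and leave the speed dial and everything else on the bench as it is.

Things in the scene. Friction and masses are not known exactly. Their poses are not given: they have to be found in the camera images.
- stop_box: grey stop station, a box 120 x 120 mm and 60 mm high, fixed to the bench, origin at the centre of its underside, z up. On its top an aluminium collar (52 mm across, its top 68 mm above the bench) carries a black mushroom stop button on the box's vertical centre line. The button's head is 40 mm across with a flat top 30 mm across, and has two straight wings, which at rest point along the box's +y and -y
- stop_top (a point): centre of the flat top of the mushroom head: 106 mm above the bench when the button is out, about 98 mm when it is latched in. It moves and turns with the head (z up; the wings lie along its +y and -y)
- wing_a (a point): a point in the middle of the +y wing, 34 mm from the button's axis and 9 mm below the head's flat top. Each wing is a block 12 mm wide and 12 mm high (its top 3 mm below the flat top, its underside 15 mm below), reaching from the head's rim out to 42 mm from the axis. When the button is latched in, the wings' undersides stand 15 mm above the collar. Moves with the head
- wing_b (a point): the same point of the -y wing
- stop_press (a joint): how far the mushroom button is pressed in (m): 0 out, end stop at 0.0125. It takes 3 to 6 N all the way down to the end stop. Pressed to anywhere beyond 0.009 and let go, it latches and stays at about 0.008. It can only come out again when the head is twisted
- stop_head (a joint): twist of the mushroom head (rad), 0 at rest, growing CLOCKWISE seen from above (the +y wing moves towards the box's +x), end stop at 0.8. A weak spring (0.02 N m at rest, 0.1 N m at most by the time the latch lets go) turns it back to 0 when let go. The latch lets go between 0.35 and 0.45, and the button then jumps out by itself
- pump: white pump unit, a box 150 mm (x) by 180 mm (y) and 80 mm high, fixed to the bench, origin at the centre of its underside, z up. On its top, towards its -x side, are a round reset push button (towards its +y) and a speed dial (towards its -y)
- reset_button_top (a point): centre of the top of the reset button, a plain flat black disc 28 mm across in an aluminium ring 44 mm across; the top lies 102 mm above the bench when it is out, 10 mm above its ring
- reset_button (a joint): how far the reset button is pressed (m): 0 out, 0.006 fully down; fully down takes 5 N and it springs back
- dial (a joint): turn of the speed dial, a black knob 36 mm across with a bar grip 40 mm high, 90 mm beside the reset button; not to be touched. Value in rad
- clear_bottle: clear jar with a red cap, 76 mm across, 140 mm tall (loose bystander; origin at the centre of its underside)
- vial: small clear vial with a white cap, 26 mm across, 55 mm tall, standing in front of the stop box (loose bystander; origin at the centre of its underside)
- valve: small brass valve, 50 x 24 x 35 mm, lying in front of the pump unit (loose bystander; origin at the centre of its underside)
- beaker: clear beaker, 56 mm across, 65 mm tall (loose bystander; origin at the centre of its underside)
- stopper: black rubber stopper, 38 mm across, 30 mm tall (loose bystander; origin at the centre of its underside)
- screwdriver: screwdriver lying on the bench, about 200 mm long (loose bystander)
Mind the look-alikes: they are no part of the job. What is shaped like the stop_box but blue is not meant.

How it is judged (in metres and radians):
On the way, in this order (a step that is already met when the one before it is completed fails the run):
1. the mushroom button is latched in with no finger on it (value of joint stop_press above 0.0065 m and contact force between the fingers and stop_head below 0.2 N), for 0.3 s.
2. the mushroom head is twisted clockwise (value of joint stop_head above 0.3 rad), for 0.02 s.
3. the mushroom button has popped out and turned back (value of joint stop_press below 0.002 m and value of joint stop_head below 0.15 rad), for 0.1 s.
4. the reset button is pressed down (value of joint stop_press below 0.002 m and value of joint reset_button above 0.004 m), for 0.05 s.
At the end, for the whole second after the job is handed in: The mushroom button is out (pressed less than 2 mm) and turned back (within 0.15 rad), and the reset button is out (less than 2 mm) (all of step 3 and value of joint reset_button below 0.002 m); the robot touches nothing.
It fails at once if the mushroom button is pinched or struck (more than 45 N from the fingers) (contact force between the fingers and stop_head above 45 N).
It fails at once if reset is pressed while the stop is latched in (value of joint stop_press above 0.005 m and value of joint reset_button above 0.003 m).
It fails at once if the speed dial is turned (velocity of joint dial above 0.3 rad/s or velocity of joint dial below -0.3 rad/s).
It fails at once if a bystander is moved more than 20 mm, lifted or knocked over (distance of any of clear_bottle, vial, valve, beaker, stopper, screwdriver from where it was at the start of the episode above 0.02 m or angle between any of clear_bottle, vial, valve, beaker, stopper's own z axis and vertical above 0.4 rad).
It also fails if it takes over 51 s, if anything falls off the work surface, if the arm or the gripper's body presses on something with over 40 N, if the wrist force passes 120 N, or if a joint passes its speed limit or range.

## Working session

There is one attempt and no reset: what is moved stays moved. The work goes in short steps, Python scripts to look and compute and a shell command to move; the robot and the scene stay as the last step left them, time stands still between calls to the robot, and variables do not carry over. Pictures are saved under pics/ and viewed, and the job is handed in when it is done.

```bash
mkdir -p pics; ls
python3 - <<'E'
from workcell import *
import cv2,numpy as np
for n in ["scene","top"]:
    im=get_image(n); cv2.imwrite(f"pics/{n}0.png",im["pixels"][:,:,::-1]); print(n,im["mtx"].tolist(),im["D"],np.round(im["view"],4).tolist())
o=get_obs(); print({k:np.round(v,3).tolist() for k,v in o.items()})
E
```

```text
pics
scene [[497.63641926734255, 0.0, 276.6321645804894], [0.0, 497.63641926734255, 209.45937715692747], [0.0, 0.0, 1.0]] [0.0528446 0.        0.        0.        0.       ] [[-0.8159, 0.5782, -0.0043, 409.8345], [0.3919, 0.5475, -0.7394, -140.6999], [-0.4252, -0.6049, -0.6732, 1618.2682], [0.0, 0.0, 0.0, 1.0]]
top [[401.20614896254335, 0.0, 283.0300835931146], [0.0, 401.20614896254335, 204.0079732301143], [0.0, 0.0, 1.0]] [0.00512009 0.         0.         0.         0.        ] [[-0.0169, -0.9997, -0.0196, 17.6832], [-0.9909, 0.0194, -0.1328, 513.4888], [0.1332, 0.0172, -0.9909, 1161.7092], [0.0, 0.0, 0.0, 1.0]]
{'t': 0.1, 'qpos': [-1.323, 0.424, 1.631, -0.0, 1.089, -0.019], 'qvel': [0.001, -0.002, -0.003, -0.001, -0.0, 0.001], 'joint_torque': [0.0, -54.561, -27.432, 0.065, 0.019, -0.0], 'ee_pos': [164.704, -602.411, 222.012], 'orientation': [1.011, 1.325, -1.01], 'ft_force': [-0.796, 0.389, 0.505], 'moment': [0.008, 0.044, 0.041], 'width': 87.807}
```

View pics/scene0.png

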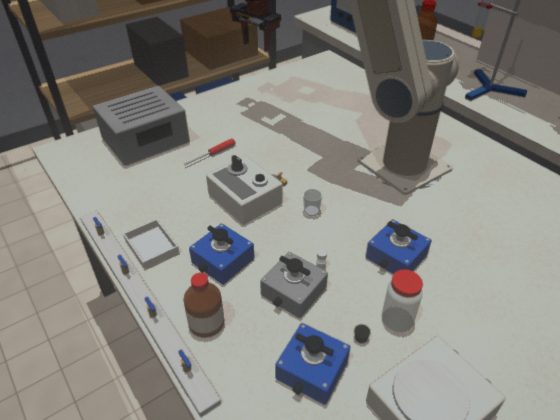

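View pics/top0.png

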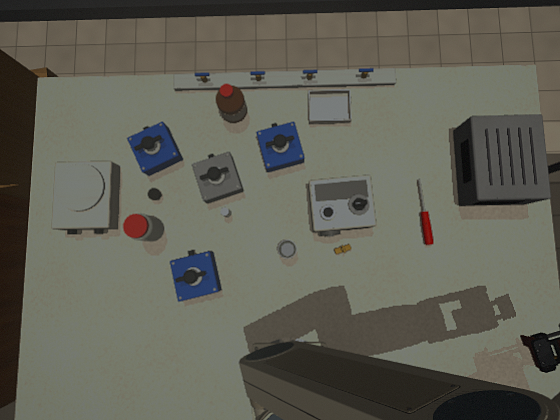

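Candidates for the mushroom, by top-view pixel: grey box (216,177) and blue boxes (152,147), (281,143) and (193,277). In the scene view the grey box is at (294,283) and the blue ones at (221,248), (400,243) and (313,358). The description picks the grey one. For reset, the candidates on the pump are the discs at top (327,212) and (358,204). I'll check both in close crops.

Run:
```python
import cv2,numpy as np
t=cv2.imread("pics/top0.png");s=cv2.imread("pics/scene0.png")
a=cv2.resize(t[145:215,185:255],(400,400),interpolation=2)
b=cv2.resize(t[165:250,300:385],(400,400),interpolation=2)
c=cv2.resize(s[240:320,250:330],(400,300*4//3),interpolation=2)[:400]
d=cv2.resize(s[145:225,200:300],(400,320),interpolation=2)
d=cv2.copyMakeBorder(d,0,80,0,0,0)
m=np.vstack([np.hstack([a,b]),np.hstack([c,d])])
cv2.imwrite("pics/crop0.png",cv2.resize(m,(600,600)))
```

```text
(no output)
```

View pics/crop0.png

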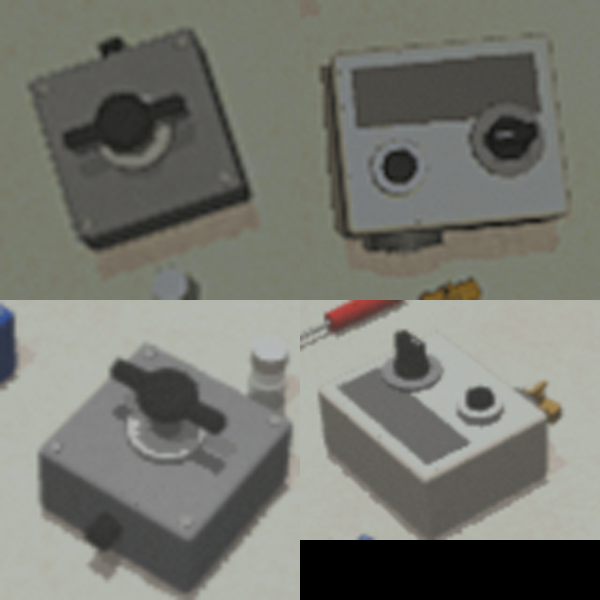

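Crops show the grey box with a black winged mushroom (wings left and right in the top view, cable gland on the far side = +x). On the pump, reset is the plain disc at top (327,212) and the barred dial is at (358,204). Measuring now.

```bash
cat > h.py <<'E'
from workcell import *
import cv2,numpy as np
def ray(im,uv):
    p=cv2.undistortPoints(np.array([[uv]],float),im["mtx"],np.array(im["D"]))[0,0]
    V=np.array(im["view"]);R=V[:3,:3];t=V[:3,3]
    return -R.T@t, R.T@np.array([p[0],p[1],1.])
def onz(im,uv,z):
    c,d=ray(im,uv); return c+d*(z-c[2])/d[2]
def tri(a,ua,b,ub):
    c1,d1=ray(a,ua);c2,d2=ray(b,ub)
    s=np.linalg.lstsq(np.c_[d1,-d2],c2-c1,rcond=None)[0]
    p,q=c1+d1*s[0],c2+d2*s[1]; return (p+q)/2,np.linalg.norm(p-q)
def proj(im,P):
    V=np.array(im["view"]);r=cv2.Rodrigues(V[:3,:3])[0]
    return cv2.projectPoints(np.array([P],float),r,V[:3,3],im["mtx"],np.array(im["D"]))[0][0,0]
def dark(im,x0,y0,x1,y1,th):
    g=im["pixels"][y0:y1,x0:x1].max(2); m=(g<th).astype(np.uint8)
    k=8; M=cv2.resize(cv2.GaussianBlur(g,(0,0),.6),None,fx=k,fy=k,interpolation=cv2.INTER_CUBIC)
    return (M<th).astype(np.uint8),k
def comp(m,k,x0,y0,pt):
    n,l,st,c=cv2.connectedComponentsWithStats(m)
    i=l[int((pt[1]-y0+.5)*k),int((pt[0]-x0+.5)*k)]
    return (l==i).astype(np.uint8),st[i],c[i]
E
python3 - <<'E'
from h import *
T=get_image("top");S=get_image("scene")
def disc(im,box,pt,th):
    m,k=dark(im,*box,th); c,st,cen=comp(m,k,box[0],box[1],pt)
    d=cv2.distanceTransform(c,cv2.DIST_L2,5); _,r,_,p=cv2.minMaxLoc(d)
    ys,xs=np.nonzero(c); X=np.c_[xs,ys].astype(float); mu=X.mean(0); w,v=np.linalg.eigh(np.cov((X-mu).T))
    pr=(X-mu)@v[:,1]; e1=X[pr>np.percentile(pr,98)].mean(0);e2=X[pr<np.percentile(pr,2)].mean(0)
    f=lambda q:(np.array(q)+.5)/k-.5+np.array(box[:2])
    print(st[:5]/k, "centroid",f(mu),"disc",f(p),r/k,"ends",f(e1),f(e2))
    return f(mu),f(p),f(e1),f(e2)
for th in(38,50,60):
  print(th); a=disc(T,(195,155,235,200),(215,175),th); b=disc(S,(270,250,322,290),(294,265),th)
  print("tri cen",tri(T,a[0],S,b[0]),"disc",tri(T,a[1],S,b[1]))
  for e in((0,0),(2,3)):pass
  print("ends z95 T",onz(T,a[2],97),onz(T,a[3],97)," S",onz(S,b[2],97),onz(S,b[3],97))
for th in(50,60,70):
  print("reset",th); a=disc(T,(315,200,340,225),(327,211),th); b=disc(S,(250,170,272,190),(260,178),th)
  print(tri(T,a[0],S,b[0]),onz(T,a[0],102),onz(S,b[0],102))
E
```

```text
38
[    0.     0.    40.    45. 14352.] centroid [214.50835794 177.05408545] disc [234.4375 199.4375] 27.962160110473633 ends [213.5396441  199.04753483] [215.74001415 154.98805507]
[    0.     0.    52.    40. 16640.] centroid [295.5 269.5] disc [269.5625 249.5625] 4.2535293329816107e+37 ends [321.  269.5] [270.  269.5]
tri cen (array([590.85063695, 204.55480778,  80.33635957]), np.float64(1.334453101623065)) disc (array([560.92075193, 125.19673694,  60.10737604]), np.float64(84.59808479981265))
ends z95 T [523.37946985 204.19848089  97.        ] [651.53582425 198.61485083  97.        ]  S [551.6550872  250.05769794  97.        ] [648.93076611 180.67108296  97.        ]
50
[   5.375   12.25    27.5     13.    1529.25 ] centroid [213.63323525 173.21924555] disc [213.4375 173.1875] 6.0926361083984375 ends [200.72270408 177.40229592] [226.58954082 169.0130102 ]
[    0.     0.    52.    40. 16640.] centroid [295.5 269.5] disc [269.5625 249.5625] 4.2535293329816107e+37 ends [321.  269.5] [270.  269.5]
tri cen (array([597.81884249, 207.8076925 ,  88.58727401]), np.float64(5.57221852759968
[... 1915 characters left out ...]
16.93873292,  100.25450665]), np.float64(2.4449665861835936)) [ 480.44758508 -117.5583514   102.        ] [ 480.05265665 -114.14415891  102.        ]
reset 70
[  8.625   7.625   9.375   9.125 537.75 ] centroid [327.73890051 211.71626569] disc [327.6875 211.6875] 4.469573974609375 ends [324.22772989 214.39152299] [331.3987069  209.27514368]
[  6.5     5.      7.25    5.875 277.375] centroid [259.53320753 177.53253155] disc [259.6875 177.4375] 2.9211244583129883 ends [256.15694444 177.87361111] [262.99027778 177.60694444]
(array([ 479.79387361, -117.05485544,  100.4861026 ]), np.float64(2.0939240614634373)) [ 480.44130284 -117.58342912  102.        ] [ 480.11751137 -114.64078803  102.        ]
```

Run:
```python
from h import *
from scipy.spatial.transform import Rotation as Ro
T=get_image("top");S=get_image("scene")
# box outline top face in top view: greyish, mid brightness
p=T["pixels"][145:215,185:255].astype(int)
g=cv2.imread("pics/top0.png"); hsv=cv2.cvtColor(g,cv2.COLOR_BGR2HSV)[145:215,185:255]
print(hsv[20:50:6,34],hsv[35,5],hsv[40,30])
m=((hsv[...,1]<30)&(hsv[...,2]<125)&(hsv[...,2]>55)).astype(np.uint8)
m=cv2.morphologyEx(m,cv2.MORPH_OPEN,np.ones((3,3)))
c=max(cv2.findContours(m,0,2)[0],key=cv2.contourArea)
r=cv2.minAreaRect(c);b=cv2.boxPoints(r)+[185,145];print(r,b)
P=np.array([onz(T,u,60) for u in b]);print(P,P.mean(0))
for i in range(4): 
  d=P[(i+1)%4]-P[i]; print(np.linalg.norm(d),np.degrees(np.arctan2(d[1],d[0])))
print("vial",onz(T,(226,212),55),"bottle",onz(T,(136,226),140),"valve",onz(T,(343,249),30),"dial",onz(T,(358,204),120),"brown",onz(T,(227,91),200))
o=get_obs();print(Ro.from_rotvec(o["orientation"]).as_matrix().round(3),o["ee_pos"])
```

```text
[[24 14 89]
 [30 20 38]
 [23 21 49]
 [30 17 88]
 [23 12 88]] [ 38  33 123] [20 10 76]
((30.80426788330078, 30.873668670654297), (40.08816146850586, 41.460227966308594), 72.6459732055664) [[190.03913927 162.92527199]
 [229.61209869 150.55871964]
 [241.56939697 188.82206726]
 [201.99643707 201.18861771]]
[[638.8066814  282.01244787  60.        ]
 [673.95133906 164.2026017   60.        ]
 [557.67984928 128.90816246  60.        ]
 [523.27475454 245.23139397  60.        ]] [598.42815607 205.0886515   60.        ]
122.94025709619339 -73.38927340188938
121.51031551316574 -163.1142299421425
121.30459485332037 106.47671466647314
121.2455032056292 17.659533703013157
vial [490.61158291 175.43879223  55.        ] bottle [447.1436844  406.49492065 140.        ] valve [ 377.47206046 -165.61126574   30.        ] dial [ 498.2060646  -199.75296526  120.        ] brown [799.00321821 149.98009651 200.        ]
[[-0.     0.965  0.264]
 [ 0.001  0.264 -0.965]
 [-1.     0.    -0.001]] [ 164.71656295 -602.6839078   222.38935338]
```

```bash
python3 -m crank '[[[0,2,-2.1],[-1.7,0,0],0],[[0,4.2,-4.4],[0,0,0],0],[[0,4.2,-4.4],[0,0,0],0],[[0,4.2,-4.4],[0,0,0],0],[[0,4.2,-4.4],[0,0,0],0]]'
python3 -m crank '[[[0,4.2,-4.4],[0,0,0],0],[[0,4.2,-4.4],[0,0,0],0],[[0,4.2,-4.4],[0,0,0],0],[[0,4.2,-4.4],[0,0,0],0],[[0,4.2,-4.4],[0,0,0],0]]'
cat > st.py <<'E'
from h import *
from scipy.spatial.transform import Rotation as Ro
import sys
o=get_obs();R=Ro.from_rotvec(o["orientation"]).as_matrix();p=np.array(o["ee_pos"])
f=lambda v:np.round(v,2).tolist()
print("t",o["t"],"p",f(p),"F",f(o["ft_force"]),"w",round(o["width"],1),"yaw tool-y",round(np.degrees(np.arctan2(R[1,1],R[0,1])),2),"tilt x",f(R[:,0]))
if len(sys.argv)>3: print("cm to target:",f(R.T@(np.array(list(map(float,sys.argv[1:4])))-p)/10))
E
python3 st.py 598 205 150
```

```text
t: 0.92
ee_pos: [288.4, -358.3, 222.8]
orientation: [0.988, 1.334, -0.988]
ft_force: [0.6, 0.2, 0.7]
width: 41.1
t: 1.55
ee_pos: [425.2, -86.4, 223.0]
orientation: [0.988, 1.334, -0.988]
ft_force: [1.1, -1.3, 0.8]
width: 0.3
t 1.55 p [425.16, -86.35, 223.05] F [1.13, -1.3, 0.76] w 0.3 yaw tool-y 16.98 tilt x [0.0, -0.0, -1.0]
cm to target: [7.31, 25.03, -22.82]
```

```bash
python3 -m crank '[[[0,4.2,-4],[0,0,0],0],[[0,4.2,-4],[0,0,0],0],[[0,4.2,-4],[0,0,0],0],[[0,4.2,-4],[0,0,0],0],[[0,4.2,-4],[0,0,0],0]]'
python3 -m crank '[[[3,2,-1.4],[0,0,0],0],[[2.5,0,0],[0,0,0],0],[[0,0,0],[0,0,0],0],[[0,0,0],[0,0,0],0]]'
python3 st.py 598 205 120
python3 - <<'E'
from h import *
S=get_image("scene");T=get_image("top")
a=cv2.resize(S["pixels"][220:320,230:360],(780,600),interpolation=2)[:,:,::-1];cv2.imwrite("pics/s1.png",a)
a=cv2.resize(T["pixels"][120:220,150:280],(780,600),interpolation=2)[:,:,::-1];cv2.imwrite("pics/t1.png",a)
E
```

```text
t: 2.17
ee_pos: [567.5, 166.4, 222.7]
orientation: [0.988, 1.335, -0.988]
ft_force: [0.9, -0.4, 1.2]
width: 0.3
t: 2.68
ee_pos: [582.2, 183.5, 168.5]
orientation: [0.989, 1.334, -0.988]
ft_force: [0.6, -0.3, 0.8]
width: 0.5
t 2.675 p [582.19, 183.55, 168.49] F [0.59, -0.32, 0.83] w 0.5 yaw tool-y 16.97 tilt x [0.0, 0.0, -1.0]
cm to target: [4.85, 2.13, -1.59]
```

View pics/s1.png

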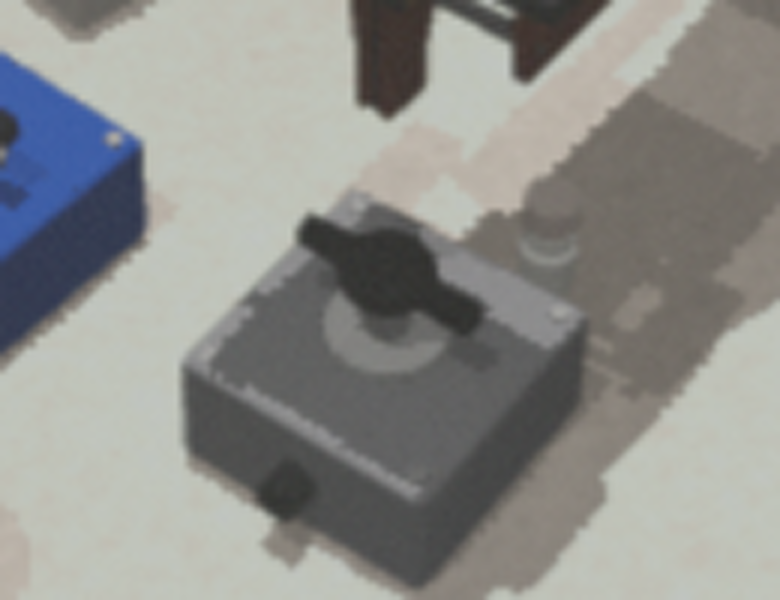

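View pics/t1.png

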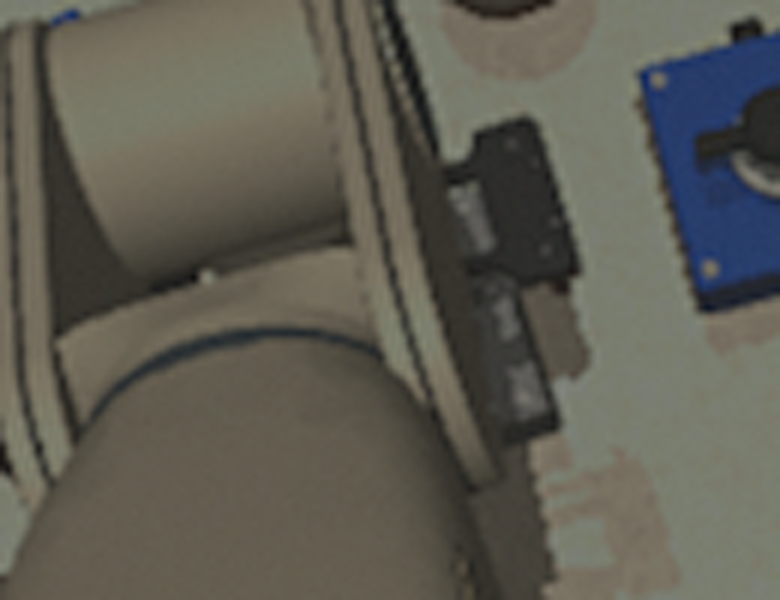

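Run:
```python
from h import *
S=get_image("scene")
cv2.imwrite("pics/s2.png",S["pixels"][:,:,::-1]); print(proj(S,get_obs()["ee_pos"]),proj(S,(598,205,106)))
```

```text
[294.00045626 236.82950533] [293.69062628 263.78511031]
```

View pics/s2.png

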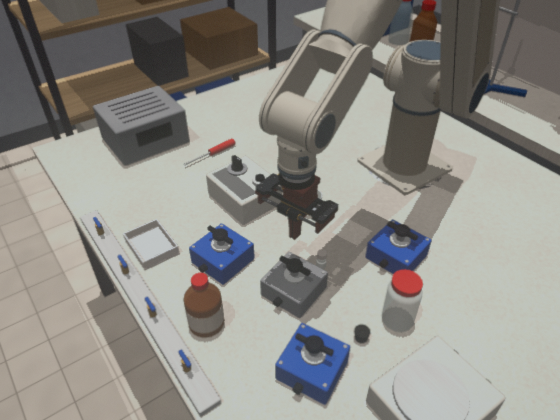

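The picture shows the closed fingers at (294,237), which matches the projected TCP, and the button clear below at (294,264). Next I'll centre over the button and descend.

```bash
python3 -m crank '[[[0,2.1,-1.6],[0,0,0],0],[[2,0,0],[0,0,0],0],[[2,0,0],[0,0,0],0],[[0,0,0],[0,0,0],0],[[0,0,0],[0,0,0],0]]'
python3 st.py 598 205 108
```

```text
t: 3.45
ee_pos: [596.9, 204.6, 127.3]
orientation: [0.988, 1.335, -0.989]
ft_force: [0.0, -0.7, 0.6]
width: 0.4
t 3.45 p [596.9, 204.64, 127.32] F [0.02, -0.72, 0.63] w 0.4 yaw tool-y 16.96 tilt x [-0.0, -0.0, -1.0]
cm to target: [1.93, 0.12, -0.0]
```

```bash
python3 -m crank '[[[1,0.1,0],[0,0,0],0],[[0.7,0,0],[0,0,0],0],[[0.3,0,0],[0,0,0],0],[[0.2,0,0],[0,0,0],0],[[0,0,0],[0,0,0],0]]'
python3 -m crank '[[[0.2,0,0],[0,0,0],0],[[0.2,0,0],[0,0,0],0],[[0.2,0,0],[0,0,0],0],[[0,0,0],[0,0,0],0]]'
```

```text
t: 4.08
ee_pos: [598.1, 205.4, 105.8]
orientation: [0.988, 1.335, -0.988]
ft_force: [-1.6, -0.9, 1.9]
width: 0.4
t: 4.58
ee_pos: [598.1, 205.4, 99.4]
orientation: [0.988, 1.335, -0.988]
ft_force: [-1.6, -1.3, 3.1]
width: 0.7
```

```bash
python3 -m crank '[[[0.2,0,0],[0,0,0],0],[[0.1,0,0],[0,0,0],0],[[0,0,0],[0,0,0],0]]'
python3 -m crank '[[[0.1,0,0],[0,0,0],0],[[0,0,0],[0,0,0],0]]'
python3 -m crank '[[[0.1,0,0],[0,0,0],0],[[0,0,0],[0,0,0],0]]'
```

```text
t: 4.95
ee_pos: [598.2, 205.4, 96.6]
orientation: [0.988, 1.335, -0.988]
ft_force: [-2.2, -0.2, 3.8]
width: 0.4
t: 5.2
ee_pos: [598.2, 205.4, 95.6]
orientation: [0.988, 1.335, -0.988]
ft_force: [-2.4, -1.0, 3.9]
width: 0.4
t: 5.45
ee_pos: [598.2, 205.4, 94.6]
orientation: [0.988, 1.335, -0.988]
ft_force: [-2.5, 0.1, 3.3]
width: 0.4
```

```bash
python3 -m crank '[[[0.1,0,0],[0,0,0],0],[[0,0,0],[0,0,0],0]]'
python3 -m crank '[[[0.05,0,0],[0,0,0],0],[[0,0,0],[0,0,0],0]]'
```

```text
t: 5.7
ee_pos: [598.2, 205.4, 93.8]
orientation: [0.988, 1.335, -0.988]
ft_force: [-3.7, -1.4, 5.3]
width: 0.5
t: 5.95
ee_pos: [598.3, 205.4, 93.8]
orientation: [0.988, 1.335, -0.988]
ft_force: [-4.1, -1.0, 9.0]
width: 0.2
```

End stop reached (force rising at z 93.8). Retreating and checking the latch.

```bash
python3 -m crank '[[[-0.5,0,0],[0,0,0],0],[[-1.5,0,0],[0,0,0],0],[[-2,0,0],[0,0,0],0],[[0,-2.8,-4],[0,0,0],0],[[0,0,0],[0,0,0],0]]'
python3 st.py 559.5 235 86
python3 - <<'E'
from h import *
S=get_image("scene")
a=cv2.resize(S["pixels"][210:310,230:360],(780,600),interpolation=2)[:,:,::-1];cv2.imwrite("pics/s3.png",a)
E
```

```text
t: 6.58
ee_pos: [558.3, 236.9, 134.5]
orientation: [0.987, 1.336, -0.986]
ft_force: [-0.1, -0.4, -0.6]
width: 0.6
t 6.575 p [558.34, 236.86, 134.55] F [-0.15, -0.36, -0.64] w 0.6 yaw tool-y 17.11 tilt x [0.0, 0.0, -1.0]
cm to target: [4.85, 0.05, 0.21]
```

View pics/s3.png

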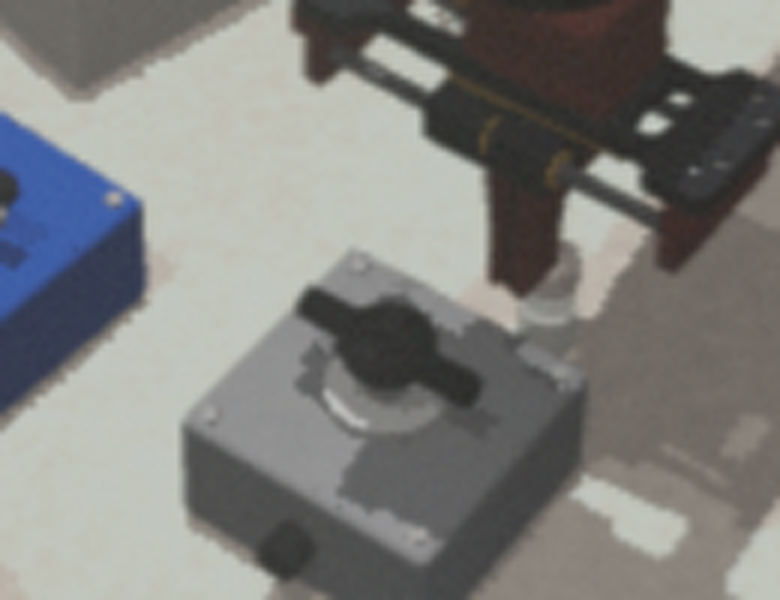

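The head has dropped (centre at crop (387,343), about 2 px lower than before), so it is latched, with the wings unturned and the fingers clear at (525,285). Now descending beside the +y wing, on its -x side.

```bash
python3 -m crank '[[[2.5,0,0],[0,0,0],0],[[1.5,0,0],[0,0,0],0],[[0.8,0,0],[0,0,0],0],[[0,0,0],[0,0,0],0],[[0,0,0],[0,0,0],0]]'
python3 st.py 559.5 235 86
python3 - <<'E'
from h import *
S=get_image("scene")
a=cv2.resize(S["pixels"][210:310,230:360],(780,600),interpolation=2)[:,:,::-1];cv2.imwrite("pics/s4.png",a)
E
```

```text
t: 7.25
ee_pos: [560.2, 235.5, 85.6]
orientation: [0.989, 1.335, -0.988]
ft_force: [-0.1, 0.2, -0.1]
width: 0.3
t 7.25 p [560.2, 235.53, 85.61] F [-0.05, 0.19, -0.09] w 0.3 yaw tool-y 16.98 tilt x [0.0, 0.0, -1.0]
cm to target: [-0.04, -0.08, 0.03]
```

View pics/s4.png

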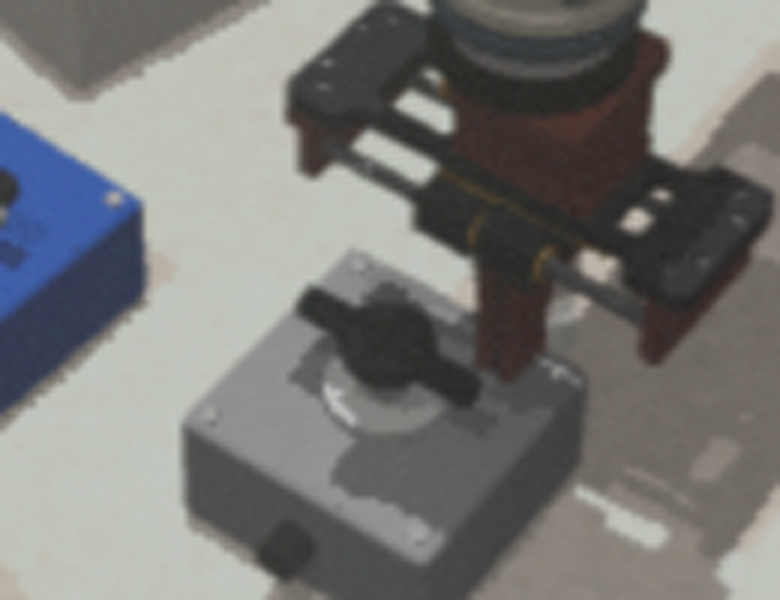

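```bash
python3 -m crank '[[[0,0.8,0],[0,0,0],0],[[0,0.3,0],[0,0,0],0],[[0,0.3,0],[0,0,0],0],[[0,0.3,0],[0,0,0],0],[[0,0,0],[0,0,0],0]]'
python3 -m crank '[[[0,0.2,0],[0,0,0],0],[[0,0.2,0],[0,0,0],0],[[0,0,0],[0,0,0],0]]'
python3 - <<'E'
from h import *
S=get_image("scene")
a=cv2.resize(S["pixels"][210:310,230:360],(780,600),interpolation=2)[:,:,::-1];cv2.imwrite("pics/s5.png",a)
E
```

```text
t: 7.92
ee_pos: [576.1, 240.6, 85.2]
orientation: [0.988, 1.335, -0.988]
ft_force: [-1.4, 0.7, 0.1]
width: 0.2
t: 8.3
ee_pos: [579.7, 241.4, 85.1]
orientation: [0.988, 1.335, -0.989]
ft_force: [-1.6, 0.1, 0.9]
width: 0.5
```

View pics/s5.png

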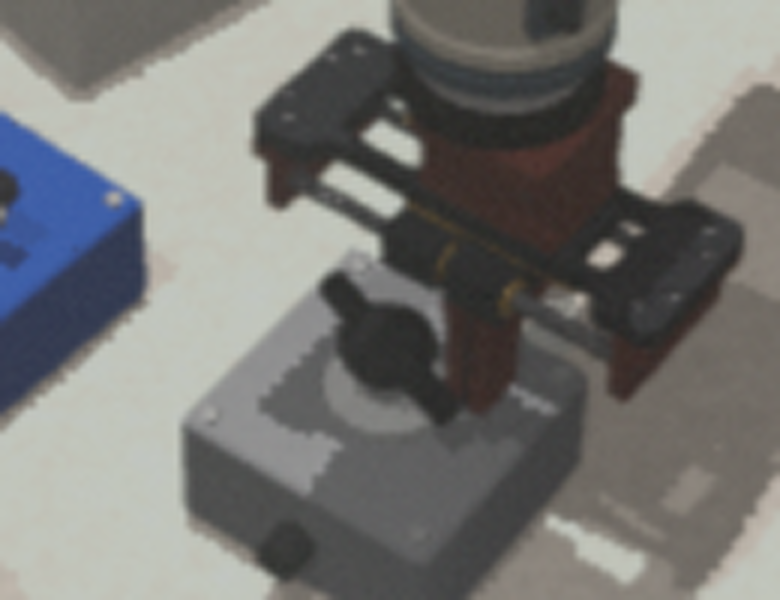

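The wings have turned clockwise (ends now at crop (335,290) and (440,410)) with the finger on the wing, and the head is still low. I'll keep pushing in small steps.

```bash
python3 -m crank '[[[0,0.2,0],[0,0,0],0],[[0,0.1,0],[0,0,0],0],[[0,0,0],[0,0,0],0]]'
python3 -m crank '[[[0,0.1,0],[0,0,0],0],[[0,0.1,0],[0,0,0],0],[[0,0,0],[0,0,0],0]]'
python3 - <<'E'
from h import *
S=get_image("scene")
a=cv2.resize(S["pixels"][210:310,230:360],(780,600),interpolation=2)[:,:,::-1];cv2.imwrite("pics/s6.png",a)
E
```

```text
t: 8.72
ee_pos: [582.8, 242.6, 85.1]
orientation: [0.988, 1.335, -0.988]
ft_force: [-1.3, -0.1, -1.0]
width: 0.9
t: 9.1
ee_pos: [584.6, 243.0, 85.1]
orientation: [0.988, 1.335, -0.988]
ft_force: [-1.5, -1.5, 0.8]
width: 0.9
```

View pics/s6.png

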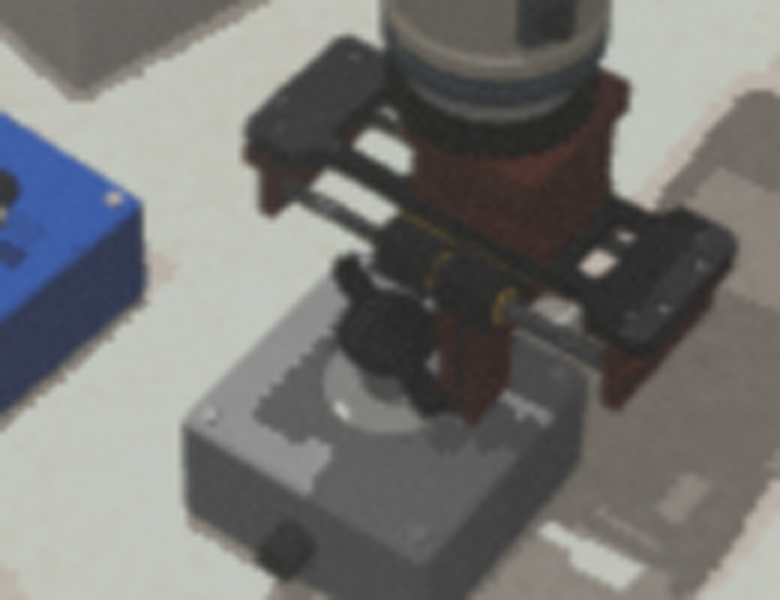

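The head has risen (centre about y=330, was 343), so it popped out. Backing off so it can turn back.

```bash
python3 -m crank '[[[0,-0.8,0],[0,0,0],0],[[0,-1,0],[0,0,0],0],[[0,-1.5,0],[0,0,0],0],[[0,0,0],[0,0,0],0],[[0,0,0],[0,0,0],0]]'
python3 -m crank '[[[-3,0,0],[0,0,0],0],[[-4,0,0],[0,0,0],0],[[-2,0,0],[0,0,0],0],[[0,0,0],[0,0,0],0],[[0,0,0],[0,0,0],0]]'
python3 st.py 480 -116.5 160
python3 - <<'E'
from h import *
S=get_image("scene")
a=cv2.resize(S["pixels"][210:310,230:360],(780,600),interpolation=2)[:,:,::-1];cv2.imwrite("pics/s7.png",a)
E
```

```text
t: 9.78
ee_pos: [553.3, 233.6, 85.5]
orientation: [0.989, 1.334, -0.987]
ft_force: [-1.1, -0.3, 0.5]
width: 0.5
t: 10.4
ee_pos: [552.7, 233.3, 174.3]
orientation: [0.987, 1.335, -0.989]
ft_force: [-0.3, 0.6, 0.3]
width: 0.6
t 10.4 p [552.69, 233.27, 174.29] F [-0.3, 0.63, 0.26] w 0.6 yaw tool-y 16.98 tilt x [-0.0, -0.0, -1.0]
cm to target: [1.45, -17.17, 31.33]
```

View pics/s7.png

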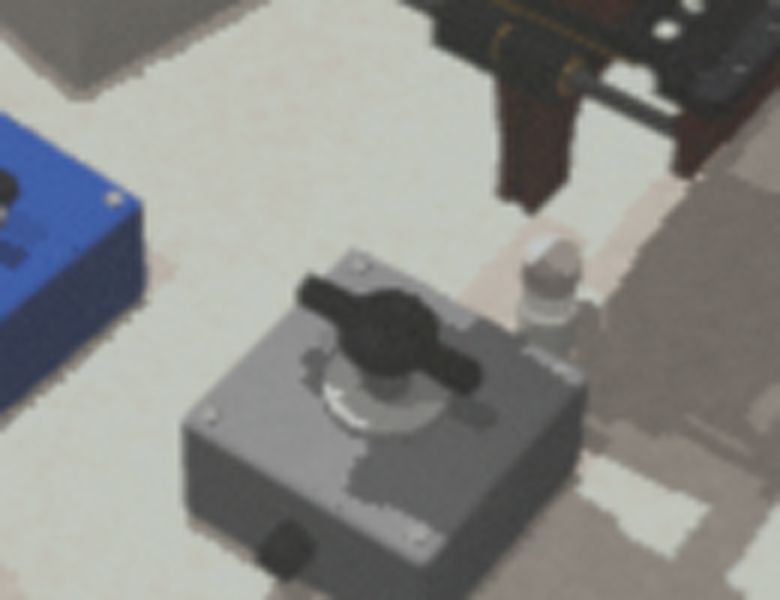

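The picture shows the mushroom out (centre at crop (388,330), as it was at first) and its wings back at rest. Moving to the reset button.

```bash
python3 -m crank '[[[0,-1.6,3],[0,0,0],0],[[0,-2.8,5],[0,0,0],0],[[0,-2.8,5],[0,0,0],0],[[0,-2.8,5],[0,0,0],0],[[0,-2.8,5],[0,0,0],0]]'
python3 -m crank '[[[0,-2.8,5],[0,0,0],0],[[0,-1.6,3.3],[0,0,0],0],[[0,0,0],[0,0,0],0],[[0,0,0],[0,0,0],0]]'
python3 st.py 480 -116.5 160
```

```text
t: 11.08
ee_pos: [496.7, -25.5, 174.1]
orientation: [0.987, 1.337, -0.989]
ft_force: [0.8, -0.3, 0.7]
width: 0.6
t: 11.58
ee_pos: [479.6, -115.7, 174.4]
orientation: [0.988, 1.336, -0.989]
ft_force: [-1.0, 0.0, 0.2]
width: 0.7
t 11.575 p [479.64, -115.68, 174.45] F [-0.98, 0.02, 0.22] w 0.7 yaw tool-y 16.96 tilt x [-0.0, 0.0, -1.0]
cm to target: [1.44, 0.01, 0.09]
```

```bash
python3 -m crank '[[[3,0,0.1],[0,0,0],0],[[2,0,0],[0,0,0],0],[[1.4,0,0],[0,0,0],0],[[0,0,0],[0,0,0],0]]'
python3 - <<'E'
from h import *
S=get_image("scene")
a=cv2.resize(S["pixels"][130:230,190:320],(780,600),interpolation=2)[:,:,::-1];cv2.imwrite("pics/s8.png",a)
E
```

```text
t: 12.08
ee_pos: [479.8, -116.1, 110.2]
orientation: [0.987, 1.338, -0.988]
ft_force: [-0.0, -0.3, 0.7]
width: 0.3
```

View pics/s8.png

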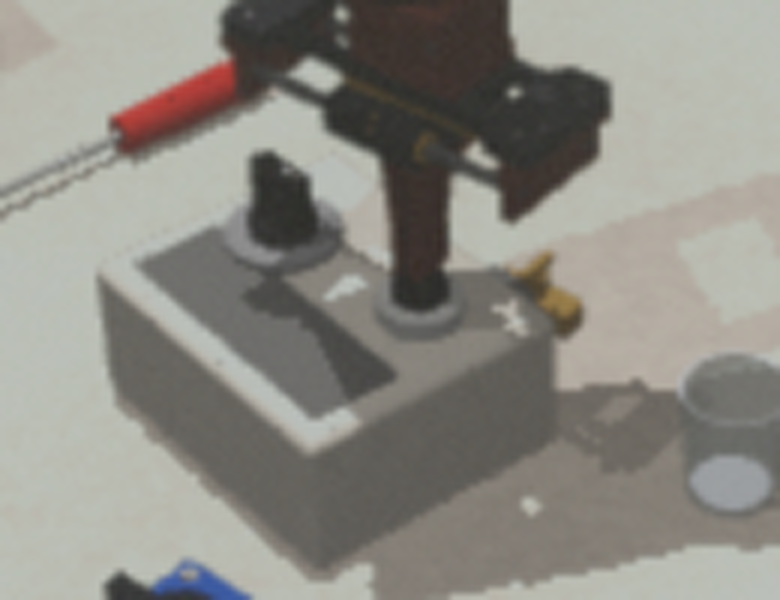

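The finger sits right above the reset disc (crop (420,280)), and the dial is well clear at (280,200). Pressing.

```bash
python3 -m crank '[[[0.5,0,0],[0,0,0],0],[[0.3,0,0],[0,0,0],0],[[0.2,0,0],[0,0,0],0],[[0.2,0,0],[0,0,0],0],[[0,0,0],[0,0,0],0]]'
python3 -m crank '[[[0.1,0,0],[0,0,0],0],[[0.1,0,0],[0,0,0],0],[[0,0,0],[0,0,0],0]]'
```

```text
t: 12.75
ee_pos: [480.5, -117.2, 99.3]
orientation: [0.988, 1.335, -0.988]
ft_force: [-0.1, 0.8, 3.0]
width: 0.5
t: 13.12
ee_pos: [480.4, -117.2, 97.2]
orientation: [0.988, 1.335, -0.988]
ft_force: [-0.5, -0.4, 4.2]
width: 0.8
```

```bash
python3 -m crank '[[[0.1,0,0],[0,0,0],0],[[0.05,0,0],[0,0,0],0],[[0,0,0],[0,0,0],0]]'
python3 -m crank '[[[0.05,0,0],[0,0,0],0],[[0,0,0],[0,0,0],0]]'
```

```text
t: 13.5
ee_pos: [480.5, -117.2, 96.2]
orientation: [0.988, 1.335, -0.988]
ft_force: [-1.7, 0.2, 11.0]
width: 0.5
t: 13.75
ee_pos: [480.5, -117.2, 96.1]
orientation: [0.988, 1.334, -0.988]
ft_force: [-3.8, 1.4, 16.2]
width: 0.4
```

Fully down (end stop at z 96.1, 16 N). Releasing and checking.

```bash
python3 -m crank '[[[-0.5,0,0],[0,0,0],0],[[-2,0,0],[0,0,0],0],[[-4,0,0],[0,0,0],0],[[-4,0,0],[0,0,0],0],[[0,0,0],[0,0,0],0]]'
python3 -m crank '[[[0,0,0],[0,0,0],0],[[0,0,0],[0,0,0],0]]'
python3 - <<'E'
from h import *
S=get_image("scene");T=get_image("top")
cv2.imwrite("pics/s9.png",S["pixels"][:,:,::-1])
a=cv2.resize(S["pixels"][130:310,190:330],(466,600),interpolation=2)[:,:,::-1];cv2.imwrite("pics/s9c.png",a)
E
python3 st.py
```

```text
t: 14.38
ee_pos: [481.9, -117.6, 202.5]
orientation: [0.989, 1.33, -0.986]
ft_force: [0.9, -0.0, -0.2]
width: 0.4
t: 14.62
ee_pos: [479.2, -116.9, 198.7]
orientation: [0.988, 1.338, -0.989]
ft_force: [0.2, 0.0, -0.1]
width: 0.4
t 14.725 p [479.52, -116.93, 198.95] F [-0.3, 0.61, 0.05] w 0.4 yaw tool-y 16.99 tilt x [-0.0, 0.0, -1.0]
```

View pics/s9c.png

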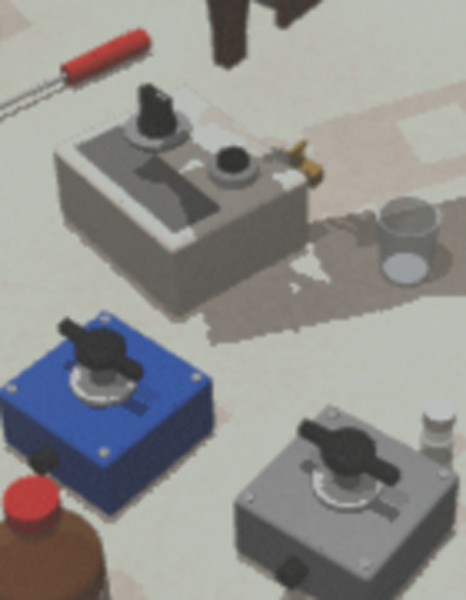

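View pics/s9.png

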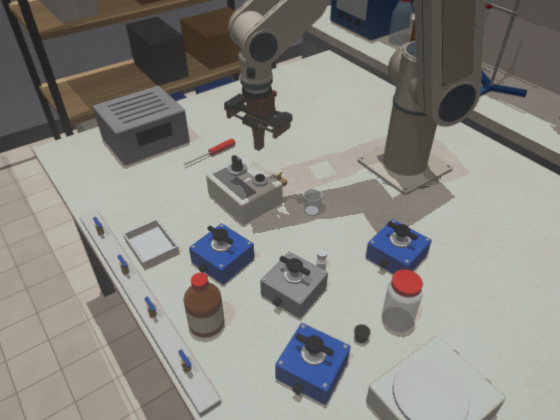

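The mushroom at (294,265) is out with its wings at rest, and reset at (260,179) is out. The bystanders are where they started, and the gripper is free in the air.

```bash
python3 -c "
from workcell import *
print(close_job())"
```

```text
the job is handed in; nothing more can be done
None
```

I carried out the whole stop check and handed the job in at about 14.7 s; no verdict is reported.

- **Latch:** I pressed the grey station's mushroom with closed fingers to its end stop (about 9 N) and lifted off. The picture then showed the head about 2 px lower, which I read as latched. That is less than the roughly 2.7 px I worked out for 8 mm.
- **Twist and release:** I pushed the +y wing clockwise with the fingertips, with about 2 N on the wrist, until the head popped out. I then backed off and it turned back to rest.
- **Reset:** I pressed the reset button to its end stop (about 6 mm down, 16 N on the wrist) and lifted 100 mm clear.

**Last checks:** the final picture shows the mushroom out with its wings at rest, the reset button out, and the dial and bystanders apparently unmoved. The wrist force was near zero. These final checks were by eye from the scene camera alone, because I did not look at the last top-view picture.

No check failed. The two cameras' measurements of button positions disagreed by 2 to 3 mm, which is about the calibration error.

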